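Find the socket that fits the gland nut

TASK

Slide the transport lock that covers the brass hex nut fully back to its end stop, then try the two hand sockets from the tray on the nut until you find the one that goes all the way down over it. Finish while still gripping that socket, fully seated and upright on the nut - do not let go - with the other socket standing upright in the tray, the lock still fully back and the other things on the cart left where they are.

Things in the scene. Friction and masses are not known exactly. Their poses are not given: they have to be found in the camera images.
- fitting: Fixed fitting block: grey base 100 x 215 x 28 mm (x, y, z) carrying a round brass gland body (52 mm across) with the brass hex nut on it. Origin on the cart top straight below the nut's vertical axis; the base reaches 45 mm to -y and 170 mm to +y of it. The transport lock slides along the block's +y.
- nut_seat (a point): Foot of the hex nut, on its axis, 45 mm above the cart: flat brass shoulder where a seated socket's rim rests. Axes as the fitting's. The nut cannot turn; it is 24 mm across flats, 14 mm tall, its top 3.5 mm bevelled (top face 19 mm across flats), one pair of flats facing the fitting's +x and -x.
- lock (a joint): Lock travel in m along the fitting's +y: 0 = over the nut, 0.075 = end stop, nut free; starts at 0 to 0.014. About 2.5 N of friction; stays where left. A steel plate 44 mm wide (x), 4 mm thick, top 67 mm above the cart; at 0 it spans from 22 mm on the -y side to 70 mm on the +y side of the nut's axis.
- lock_grip (a point): Middle of the lock's upright black grip block, 87 mm above the cart: 20 mm along the fitting's x, 22 mm along its y, from 67 to 103 mm above the cart. It lies 45 mm from the nut's axis towards the fitting's +y when the lock is at 0, and moves with the lock.
- tray: Fixed shallow aluminium tray 130 x 250 mm (x, y), floor 4 mm thick, 4 mm walls reaching 11 mm above the cart. The two sockets stand in it, one in each y half, either way round. Origin: middle of its underside, on the cart top.
- socket_a: Hand socket standing mouth down, 0.2 kg. Steel, hexagonal (36 mm across flats) up to 18 mm, collar 38 mm wide up to 32, thin neck, black grip bar 14 mm thick (its x), 44 mm long (its y), 40 to 74 mm above the rim. Origin: centre of the mouth, z up. Hex bore 18 mm deep, one pair of flats facing its +x and -x; bore size as told at socket_b.
- socket_b: The other hand socket: outside, axes and origin exactly as socket_a. The two differ only in the bore, hidden underneath: one bore is 26.4 mm across flats and goes down over the nut with play, the other is 17 mm and stops on top of the nut, its rim 14 mm above the seat. Which is which is found by trying.

How it is judged:
By the outcome, as a careful person would: the job done as asked, in the order asked, and still so for the second after the job is handed in, while the arm keeps its last pose, push and grip.
It also fails if it takes over 72 s, if anything falls off the work surface, if the arm or the gripper's body presses on something with over 40 N, if the wrist force passes 120 N, or if a joint passes its speed limit or range.

ROBOT

A 6-joint arm with a two-finger parallel gripper is mounted at the origin on the work surface. World frame = base frame: x ahead of the robot, y to its left, z up, the work surface at z = 0. Lengths are in m, angles in rad, forces in N, time in s.
With the tool pointing down it reaches from about 0.375 to 0.925 m from the base axis. Payload 5.7 kg.
Tool frame: the origin (TCP) lies midway between the tips of the shut fingers; the grasp point (between the pads) lies 19 mm behind it; z points along the fingers, x is the direction in which the jaws open and shut, and the axes are right-handed (so a half turn about z gives the same grasp; the last joint's range is limited). The gripper opens to 88 mm and grips with 3 to 60 N. Pads are 20 mm wide; open, the fingers measure 115 mm over their backs; the gripper's body (75 mm by 178 mm) begins 61 mm behind the grasp point.
Start: joints at [1.2, 0.359, 1.51, -0, 1.272, -0.115], TCP at [0.152, 0.58, 0.223] pointing down, gripper open.
Joint ranges: [-2.97, 2.97], [-1.01, 2.36], [0.21, 2.38], [-0.96, 4.11], [0.2, 2.71], [-2.98, 2.98]. Speed limits (rad/s): [2.39, 2.39, 3.14, 3.14, 3.14, 3.14].

INTERFACE

Orientations are given as a unit quaternion [x, y, z, w].
In Python, from bench import move_ptp, servo_line, goto_joints, move_gripper, sleep, inverse_kinematics, capture, PlanningError, close_job, spot_in, silhouettes, current_clock, current_joint_pos, current_qvel, current_joint_torque, current_position, current_orientation, current_force, current_torque, current_finger_gap gives the robot as it stands. Calls block until the motion is done:
- move_ptp(position, orientation): joint-space move of the TCP to a pose.
- servo_line(position, orientation=None, rate=0.15, contact_N=None): straight line of the TCP; orientation=None keeps the orientation; rate is the mean speed in m/s. With contact_N (N) it stops when the force on the tool has changed by that much, and returns True; else False.
- goto_joints(angles): joint-space move.
- move_gripper(opening): finger opening in m; the grip force is fixed at half the most; returns when the fingers have stopped.
- sleep(seconds).
- inverse_kinematics(position, orientation): joint angles nearest the present ones, or None.
- capture(name): name is "side" or "top" or "wrist"; returns a dict with "image" (420x560x3 uint8, blue, green, red), "range_z" (420x560 float32, m along the optical axis (not along the pixel's ray), 0 where there is no reading), "intrinsics" (3x3 intrinsics, pixels), "R" (3x3) and "t" (3): a world point X has camera coordinates R X + t. Camera axes: x right, y down, z forward; pixel columns grow to the right and rows downward; lengths in m; the calibration is good to about 2 mm. A picture is of the moment at which its call begins.
A pose or a line that the arm cannot do raises PlanningError and nothing moves.
- close_job(): hands the job in, once; it reports no verdict.
Trained networks look in the newest picture that a camera, given by its name, has taken for a name from the list of things; names that differ only in an ending like _2 or _b are one class to them, and where a whole thing is asked for, a point or a joint stands for the part that bears it (a point fixed in the world has none). Each returns a list of dicts, best first, with "conf" (0 to 1); they miss things now and then, are a little off and sometimes report something else, mostly with a low value. They report only what shows in the picture. A call takes as long as a camera call.
- spot_in(camera, query): "xy" ([column, row] in pixels, amid what is visible of it).
- silhouettes(camera, query): "region" (420x560 bool, what is visible of it) and "xy" ([column, row] in pixels, amid what is visible of it).
Readings, each from a call of its own:
- current_clock(): time.
- current_joint_pos(): joint angles.
- current_qvel(): joint speeds.
- current_joint_torque(): joint torques, N m.
- current_position(): TCP position.
- current_orientation(): TCP orientation.
- current_force(): force on the tool from outside, world axes, zero at the start.
- current_torque(): the same for the moment, N m.
- current_finger_gap(): finger opening in m.
Only numpy, scipy, OpenCV 4.12 (cv2) and the standard library are available. Lean on these libraries where they do the work, as an engineer would, in place of code of your own. Each camera call takes 0.05 s, during which the arm holds its last target.

## Working session

There is one attempt and no reset: what is moved stays moved. The work goes in short steps, each a Python script; the robot and the scene stay as the last script left them, time stands still between calls to the robot, and variables do not carry over. Pictures are saved under pics/ and viewed, and the job is handed in when it is done.

```bash
ls; mkdir -p pics
python3 - <<'E'
from bench import *
import cv2,numpy as np
print(current_clock(),current_position(),current_orientation(),current_finger_gap())
for c in ["side","top","wrist"]:
    d=capture(c); cv2.imwrite(f"pics/{c}0.png",d["image"])
    print(c,d["R"].round(3).tolist(),d["t"].round(3),d["intrinsics"].round(1).tolist())
    for q in ["fitting","lock","lock_grip","tray","socket_a"]:
        print(q,[(round(r["conf"],2),[round(float(v)) for v in r["xy"]]) for r in spot_in(c,q)][:4])
print(current_clock())
E
```

```text
pics
0.0 [0.15155776 0.5798299  0.2218394 ] [ 7.91515471e-01  6.11148482e-01 -7.59826591e-04  4.62970903e-04] 0.08757187308204202
side [[-0.927, -0.374, 0.009], [-0.266, 0.64, -0.721], [0.264, -0.671, -0.693]] [0.463 0.261 0.729] [[451.1, 0.0, 273.6], [0.0, 451.1, 215.1], [0.0, 0.0, 1.0]]
fitting [(0.88, [176, 315])]
lock [(0.89, [190, 294])]
lock_grip [(0.59, [190, 291])]
tray [(0.96, [313, 216])]
socket_a [(0.88, [297, 217]), (0.74, [314, 189])]
top [[-0.027, -1.0, 0.004], [-0.98, 0.026, -0.197], [0.197, -0.009, -0.98]] [-0.073  0.555  0.771] [[487.2, 0.0, 280.6], [0.0, 487.2, 208.1], [0.0, 0.0, 1.0]]
fitting [(0.98, [152, 184])]
lock [(0.9, [162, 180])]
lock_grip [(0.96, [164, 179])]
tray [(0.82, [354, 249])]
socket_a [(0.63, [384, 233]), (0.56, [316, 236])]
wrist [[0.253, 0.967, 0.0], [0.925, -0.242, 0.293], [0.283, -0.074, -0.956]] [-0.6   -0.035  0.391] [[342.9, 0.0, 281.7], [0.0, 342.9, 207.6], [0.0, 0.0, 1.0]]
fitting []
lock []
lock_grip []
tray []
socket_a []
0.9
```

View pics/top0.png

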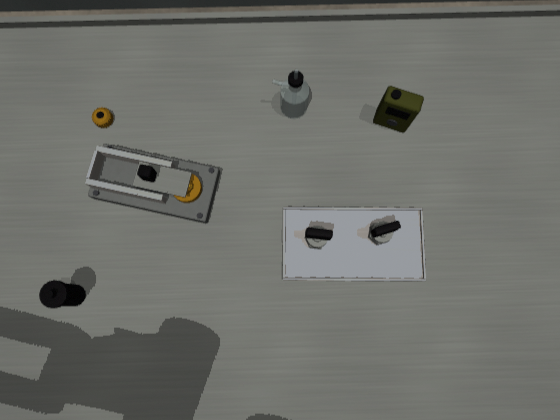

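View pics/side0.png

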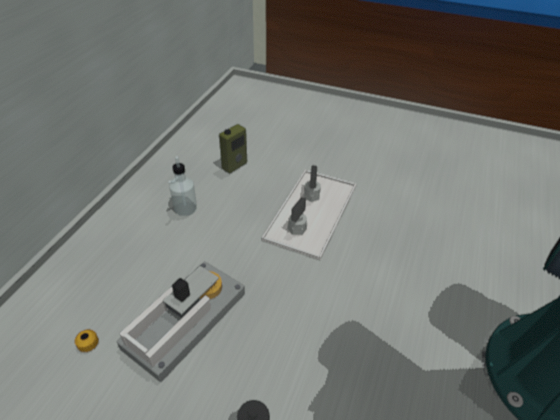

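```bash
cat > h.py <<'E'
from bench import *
import cv2,numpy as np
def cloud(d):
    K=d["intrinsics"];z=d["range_z"];v,u=np.mgrid[:z.shape[0],:z.shape[1]]
    P=np.stack([(u-K[0,2])/K[0,0]*z,(v-K[1,2])/K[1,1]*z,z],-1)
    W=(P-d["t"])@d["R"]
    W[z<=0]=np.nan
    return W
def rect(P):
    (c,s,a)=cv2.minAreaRect((P[:,:2]*1000).astype(np.float32)); return np.round(c,1),np.round(s,1),round(a,1)
def px(d,X):
    p=d["R"]@np.array(X)+d["t"]; p=d["intrinsics"]@p; return p[:2]/p[2]
E
python3 - <<'E'
from h import *
for c in ["top","side"]:
    d=capture(c);W=cloud(d)
    print(c,"table z",np.nanmedian(W[...,2]))
    for q in ["fitting","lock","lock_grip","tray","socket_a"]:
        for r in silhouettes(c,q):
            if r["conf"]<.3: continue
            P=W[r["region"]];P=P[~np.isnan(P[:,0])]
            print(q,round(r["conf"],2),r["xy"],len(P),"z pct",np.percentile(P[:,2],[2,50,98]).round(4),rect(P))
            if q=="socket_a":
                G=P[P[:,2]>.055]; 
                if len(G)>5: print("  bar",len(G),rect(G),G.mean(0).round(4),np.percentile(G[:,2],95)); 
                B=P[(P[:,2]>.068)];print("  top",len(B),B.mean(0).round(4),rect(B) if len(B)>4 else 0)
            if q=="fitting":
                for lo,hi in((.02,.034),(.034,.05),(.05,.062),(.062,.072),(.075,.11)):
                    G=P[(P[:,2]>lo)&(P[:,2]<hi)]
                    if len(G)>5:print("  ",lo,hi,len(G),rect(G),G.mean(0).round(4))
E
```

```text
top table z 0.0007070576055984046
fitting 0.72 [152.1, 182.4] 7101 z pct [0.0148 0.031  0.1008] (array([618.4, 146.1]), array([238.7, 108.1]), 76.0)
   0.02 0.034 3576 (array([611.7, 135.3]), array([214.6, 100.5]), 75.9) [0.6034 0.1304 0.0285]
   0.034 0.05 629 (array([610.2, 139.1]), array([205.4,  72.7]), 81.2) [0.6041 0.1274 0.0434]
   0.05 0.062 1051 (array([615.1, 149. ]), array([178.7,  71.3]), 75.6) [0.6192 0.1704 0.0588]
   0.062 0.072 1365 (array([615.4, 150.8]), array([174.5,  68.8]), 76.0) [0.6073 0.1205 0.0668]
   0.075 0.11 245 (array([610.8, 130.9]), array([22.4, 20.4]), 74.5) [0.6086 0.1293 0.0976]
lock 0.56 [162.1, 179.4] 1401 z pct [0.055  0.0678 0.1045] (array([609.3, 117.5]), array([107. ,  48.2]), 76.1)
lock 0.44 [318.1, 235.1] 470 z pct [0.0103 0.0678 0.0804] (array([ 507.5, -153.4]), array([37.3, 47.5]), 44.3)
lock_grip 0.75 [161.2, 177.7] 1459 z pct [0.0444 0.0678 0.1045] (array([612.2, 117.1]), array([107.6,  54.1]), 76.1)
tray 0.68 [355.2, 250.0] 9383 z pct [0.0014 0.0047 0.0129] (array([ 494.8, -216. ]), array([252.8, 130.9]), 88.0)
socket_a 0.74 [318.9, 235
[... 1372 characters left out ...]
ct [0.0283 0.0665 0.1028] (array([611.7, 102.3]), array([ 92.8, 129.9]), 27.8)
socket_a 0.78 [298.9, 218.3] 554 z pct [0.0026 0.0359 0.0786] (array([ 510. , -162.3]), array([43. , 73.9]), 18.7)
  bar 190 (array([ 505.1, -145.4]), array([44. , 13.8]), 82.5) [ 0.504  -0.1413  0.0708] 0.07862079754462105
  top 131 [ 0.5044 -0.1433  0.0752] (array([ 505.2, -145.5]), array([43.8, 13.6]), 82.5)
socket_a 0.56 [313.7, 187.7] 350 z pct [0.0069 0.0347 0.0784] (array([ 505.6, -276.6]), array([81., 35.]), 80.3)
  bar 95 (array([ 509.7, -254.9]), array([13. , 39.1]), 18.8) [ 0.5069 -0.2472  0.0718] 0.07851892611426711
  top 68 [ 0.5076 -0.2502  0.0758] (array([ 510.2, -254.9]), array([13. , 38.7]), 20.8)
```

Run:
```python
import cv2
a=cv2.imread("pics/top0.png");
x=cv2.resize(a[130:240,70:240],None,fx=4,fy=4,interpolation=cv2.INTER_CUBIC);cv2.imwrite("pics/z1.png",cv2.convertScaleAbs(x,alpha=1.5))
x=cv2.resize(a[195:295,270:440],None,fx=4,fy=4,interpolation=cv2.INTER_CUBIC);cv2.imwrite("pics/z2.png",x)
```

```text
(no output)
```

View pics/z1.png

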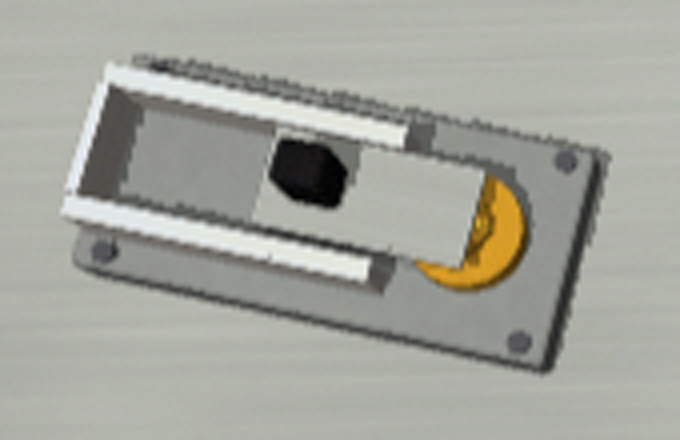

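View pics/z2.png

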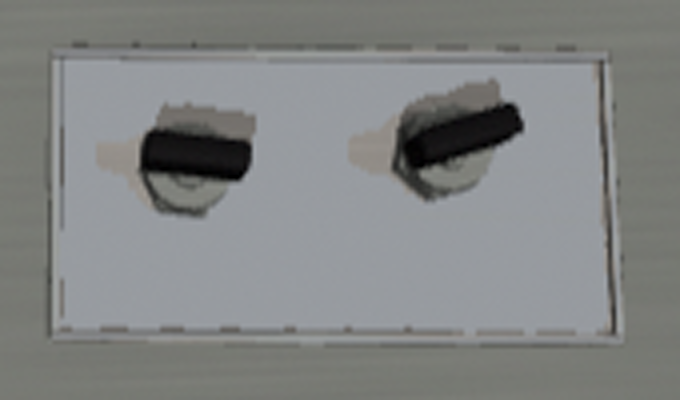

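```bash
cat >> h.py <<'E'
from scipy.spatial.transform import Rotation as Rn
def quat(a): # tool x axis at world angle a (deg), pointing down
    x=np.array([np.cos(np.radians(a)),np.sin(np.radians(a)),0]);z=np.array([0,0,-1.]);y=np.cross(z,x)
    return Rn.from_matrix(np.c_[x,y,z]).as_quat()
FY=-14.0
uy=np.array([-np.sin(np.radians(FY)),np.cos(np.radians(FY)),0]);ux=np.array([np.cos(np.radians(FY)),np.sin(np.radians(FY)),0])
E
python3 - <<'E'
from h import *
for n,p,a in (("lock",[.6105,.1325,.078],FY),("nut",[.597,.076,.13],FY),("s1",[.5055,-.147,.06],-8),("s2",[.5105,-.258,.06],17)):
    for k in (0,180,-60,60,120):
        q=inverse_kinematics(p,quat(a+k)); print(n,k,None if q is None else np.round(q,2))
d=capture("wrist"); Rt=Rn.from_quat(current_orientation()).as_matrix();C=-d["R"].T@d["t"]
print("cam in tool",Rt.T@(C-current_position()), "\n",(d["R"]@Rt).round(3))
E
```

```text
lock 0 [ 0.1   0.55  1.6  -0.    1.    0.35]
lock 180 [ 0.1   0.55  1.6  -0.    1.   -2.79]
lock -60 [ 0.1   0.55  1.6  -0.    1.    1.39]
lock 60 [ 0.1   0.55  1.6  -0.    1.   -0.7 ]
lock 120 [ 0.1   0.55  1.6  -0.    1.   -1.75]
nut 0 [ 0.01  0.46  1.61 -0.    1.08  0.26]
nut 180 [ 0.01  0.46  1.61 -0.    1.08 -2.89]
nut -60 [ 0.01  0.46  1.61 -0.    1.08  1.3 ]
nut 60 [ 0.01  0.46  1.61 -0.    1.08 -0.79]
nut 120 [ 0.01  0.46  1.61 -0.    1.08 -1.84]
s1 0 [-0.41  0.46  1.84 -0.    0.84 -0.27]
s1 180 [-0.41  0.46  1.84 -0.    0.84  2.87]
s1 -60 [-0.41  0.46  1.84 -0.    0.84  0.77]
s1 60 [-0.41  0.46  1.84 -0.    0.84 -1.32]
s1 120 [-0.41  0.46  1.84 -0.    0.84 -2.37]
s2 0 [-0.59  0.51  1.73 -0.    0.9  -0.89]
s2 180 [-0.59  0.51  1.73 -0.    0.9   2.26]
s2 -60 [-0.59  0.51  1.73 -0.    0.9   0.16]
s2 60 [-0.59  0.51  1.73 -0.    0.9  -1.93]
s2 120 [-0.59  0.51  1.73 -0.    0.9  -2.98]
cam in tool [-0.00048847 -0.08056723 -0.16175427] 
 [[ 1.     0.    -0.001]
 [-0.001  0.956 -0.293]
 [ 0.     0.293  0.956]]
```

Run:
```python
from h import *
g=np.array([.6106,.1326,0])
move_ptp(g+[0,0,.20],quat(FY)); 
d=capture("wrist");cv2.imwrite("pics/w1.png",d["image"])
W=cloud(d);m=(W[...,2]>.09)&(W[...,2]<.115)&(np.hypot(W[...,0]-g[0],W[...,1]-g[1])<.03)
print("wrist grip",m.sum(),W[m].mean(0),rect(W[m])); print("z18 rect",rect(W[(W[...,2]>.02)&(W[...,2]<.034)]))
print(current_clock(),current_force())
servo_line(g+[0,0,.080],rate=.2,contact_N=8); print(current_position(),current_force())
move_gripper(.0); print(current_finger_gap(),current_force(),current_position(),current_clock())
d=capture("wrist");cv2.imwrite("pics/w2.png",d["image"])
```

```text
wrist grip 696 [0.61336281 0.13318281 0.10148294] (array([613.1, 132. ]), array([21.3, 19.9]), 77.4)
z18 rect (array([565.3,  60.2]), array([425. , 337.9]), 82.9)
3.8917 [ 0.09768624  0.06148623 -0.01792756]
[0.61128881 0.13291001 0.08073425] [ 0.85051392 -0.40806846 -0.29516683]
0.019950799515103354 [ 5.74704935 -1.7482539  -4.26597173] [0.61314503 0.13208624 0.08017136] 5.6917
```

View pics/w1.png

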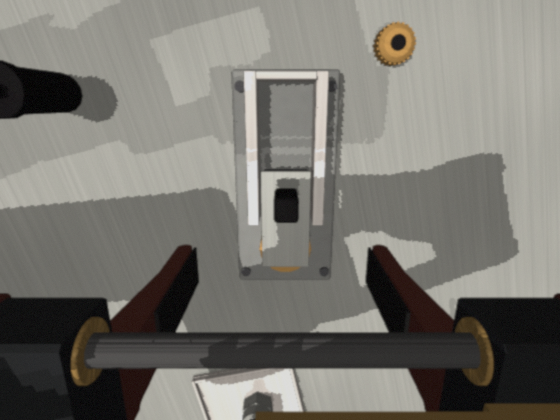

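View pics/w2.png

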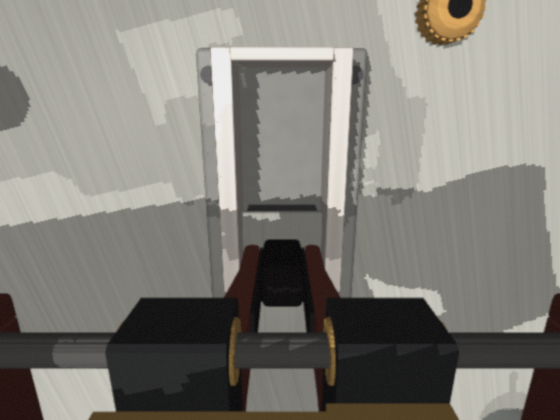

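Run:
```python
from h import *
p=current_position()
c=servo_line(p+uy*.080,rate=.06,contact_N=14)
p2=current_position();print(c,(p2-p)@uy,(p2-p)@ux,p2,current_force(),current_clock())
sleep(.2)
p2=current_position();print((p2-p)@uy,(p2-p)@ux,p2,current_force()@uy,current_force()@ux)
d=capture("wrist");cv2.imwrite("pics/w3.png",d["image"])
W=cloud(d);m=(W[...,2]>.09)&(W[...,2]<.115)&(np.hypot(W[...,0]-p2[0],W[...,1]-p2[1])<.03)
print(m.sum())
```

```text
True 0.06190570049863233 5.932451766180517e-05 [0.62823799 0.19209318 0.08006765] [-1.41280123 -3.52090067  5.73958647] 6.725
0.06190655175569347 7.659935604792693e-05 [0.62825495 0.19208983 0.08007407] -1.7534865123281285 -0.4908417427641516
3411
```

View pics/w3.png

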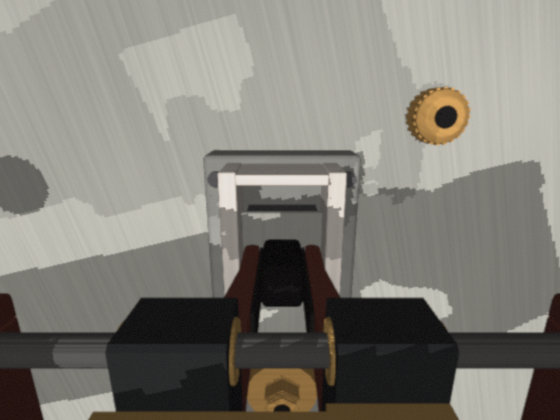

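Run:
```python
from h import *
p=current_position()
c=servo_line(p+uy*.008,rate=.03,contact_N=16)
p2=current_position();print(c,(p2-p)@uy,current_force()@uy)
sleep(.1);p2=current_position();print((p2-p)@uy,p2,current_force()@uy,current_force()@ux)
move_gripper(.06)
servo_line(p2+[0,0,.05],rate=.2)
O=p2-uy*.120; O[2]=0; print("origin est",O)
move_ptp([O[0],O[1],.22],quat(FY))
d=capture("wrist");cv2.imwrite("pics/w4.png",d["image"])
np.savez("w4.npz",**d)
W=cloud(d)
near=np.hypot(W[...,0]-O[0],W[...,1]-O[1])<.045
for lo,hi in((.04,.049),(.055,.063)):
    m=near&(W[...,2]>lo)&(W[...,2]<hi);P=W[m]
    print(lo,m.sum(),P.mean(0),rect(P),cv2.minEnclosingCircle((P[:,:2]*1000).astype(np.float32)))
G=(W[...,2]>.085)&(W[...,2]<.115)&(np.hypot(W[...,0]-p2[0],W[...,1]-p2[1])<.03)
if G.sum()>5:print("grip",G.sum(),rect(W[G]))
print(current_position(),current_clock())
```

```text
True 0.00026943596164288517 -2.4008937171078486
0.00025482837944937364 [0.62828855 0.19234256 0.08004479] -0.8503729720115174 0.34833116164136063
origin est [0.59925793 0.07590707 0.        ]
0.04 1490 [0.59922409 0.07705717 0.04456273] (array([600.4,  81.2]), array([63.5, 51.5]), 76.4) ((601.6708984375, 85.70160675048828), 36.87986755371094)
0.055 569 [0.60058561 0.08068251 0.05829217] (array([609.3,  95.6]), array([57.3, 57.5]), 16.8) ((604.0803833007812, 95.84275817871094), 34.66359329223633)
grip 865 (array([627.5, 190.9]), array([21.6, 19.4]), 76.7)
[0.59852952 0.07687191 0.21825658] 9.2
```

View pics/w4.png

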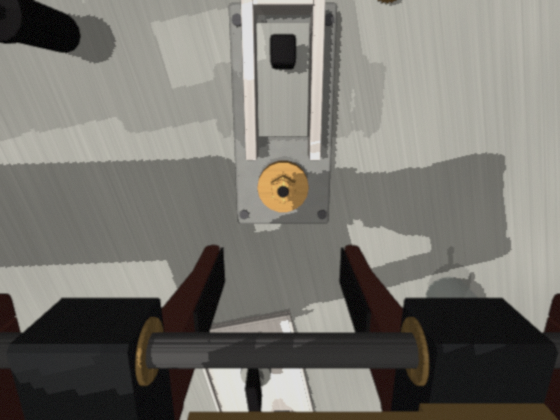

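Run:
```python
from h import *
d=dict(np.load("w4.npz"));W=cloud(d);O=np.array([.5993,.0762])
r=np.hypot(W[...,0]-O[0],W[...,1]-O[1])
m=(r<.0165)&(W[...,2]>.0565)&(W[...,2]<.062);P=W[m];print("nut top",m.sum(),P.mean(0),rect(P),cv2.minEnclosingCircle((P[:,:2]*1000).astype(np.float32)))
hsv=cv2.cvtColor(d["image"],cv2.COLOR_BGR2HSV)
b=(hsv[...,1]>120)&(hsv[...,0]>8)&(hsv[...,0]<28)
m=b&(r<.04)&(W[...,2]>.040)&(W[...,2]<.049);P=W[m];print("shoulder",m.sum(),rect(P),cv2.minEnclosingCircle((P[:,:2]*1000).astype(np.float32)))
m=(W[...,2]>.024)&(W[...,2]<.032)&(np.hypot(W[...,0]-.612,W[...,1]-.1365)<.16);n,l,s,c=cv2.connectedComponentsWithStats(m.astype(np.uint8));k=1+np.argmax(s[1:,4]);P=W[l==k];print("base",s[k],rect(P))
x=cv2.resize(d["image"][140:240,220:350],None,fx=6,fy=6,interpolation=cv2.INTER_CUBIC);cv2.imwrite("pics/z3.png",x)
for X in ([*O,.059],): print(px(d,X))
```

```text
nut top 407 [0.59897296 0.07523099 0.05849466] (array([598.5,  75.4]), array([24.1, 21.4]), 76.4) ((598.9271850585938, 75.09602355957031), 12.254481315612793)
shoulder 1420 (array([598.9,  75.2]), array([50.7, 49.4]), 76.2) ((598.8381958007812, 75.24356079101562), 25.55736541748047)
base [ 228    3  109  221 8649] (array([613.8, 135. ]), array([214. , 100.1]), 76.0)
[282.59691637 189.70142097]
```

View pics/z3.png

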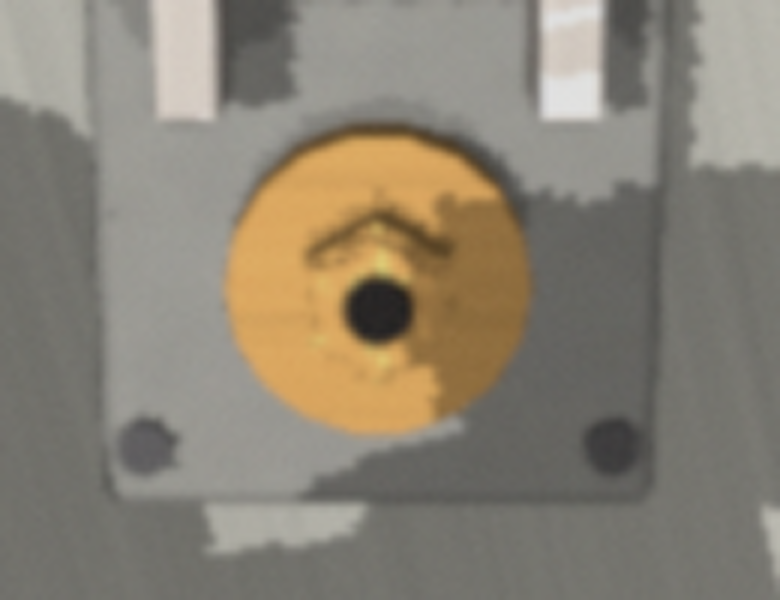

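```bash
cat >> h.py <<'E'
O=np.array([.5992,.0751,0])
def bar(W,c):
    m=(W[...,2]>.072)&(W[...,2]<.085)&(np.hypot(W[...,0]-c[0],W[...,1]-c[1])<.032);P=W[m]
    c,s,a=rect(P)
    if s[0]<s[1]: a+=90   # long axis angle
    return m.sum(),c,s,a
def look(c,ang,name,z=.235):
    move_ptp([c[0],c[1],z],quat(ang)); sleep(.25)
    d=capture("wrist");cv2.imwrite(f"pics/{name}.png",d["image"]);W=cloud(d)
    return d,W
E
python3 - <<'E'
from h import *
c=[.5055,-.1475]
d,W=look(c,-8,"w5"); print(bar(W,c),bar(W,[.5105,-.258]),current_position(),current_clock())
E
```

```text
(np.int64(629), array([ 507.8, -149.7]), array([42.9, 13.6]), 81.8) (np.int64(504), array([ 512.7, -261.9]), array([14.1, 44.3]), 106.9) [ 0.50592715 -0.14666742  0.2348841 ] 10.4583
```

View pics/w5.png

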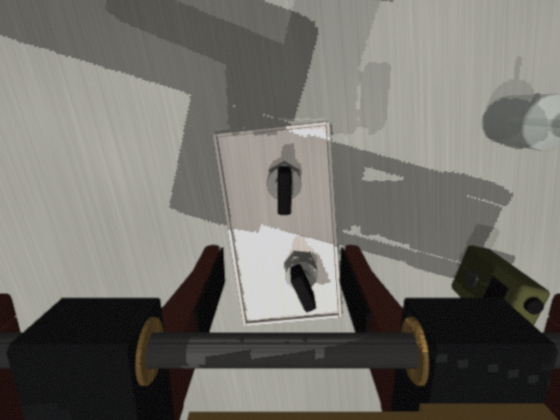

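Run:
```python
from h import *
c=np.array([.5078,-.1495]);q=quat(-8.1)
servo_line([*c,.049],q,rate=.22,contact_N=8);print(current_position(),current_force())
move_gripper(0);print(current_finger_gap(),current_position(),current_force(),current_clock())
servo_line([*c,.15],rate=.2);print(current_position(),current_force())
d=capture("wrist");cv2.imwrite("pics/w6.png",d["image"])
move_ptp([O[0],O[1],.14],quat(FY));sleep(.2)
print(current_position(),Rn.from_quat(current_orientation()).as_matrix()[:,0],current_force(),current_clock())
d=capture("wrist");cv2.imwrite("pics/w7.png",d["image"])
```

```text
[ 0.50856689 -0.1497846   0.04975329] [ 0.07139877 -0.28075139  1.21341757]
0.013988089917512637 [ 0.50782838 -0.14948221  0.04905475] [-0.17102802  0.45542369  0.84384954] 12.225
[ 0.50707894 -0.14919242  0.14922347] [ 0.3207349   0.5730516  -2.38917385]
[0.59900272 0.07352297 0.14002891] [ 9.69831140e-01 -2.43777660e-01 -1.15429983e-04] [ 0.22409774 -0.38243227 -1.69640396] 14.0917
```

View pics/w7.png

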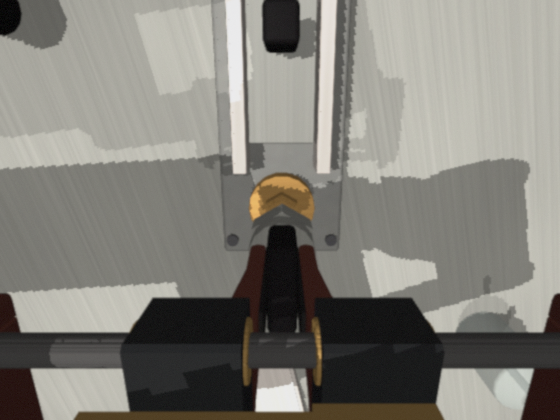

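```bash
cat >> h.py <<'E'
def goto_acc(t,ang,n=3,rate=.1):
    t=np.array(t,float);cmd=t.copy()
    for _ in range(n):
        servo_line(cmd,quat(ang),rate=rate);sleep(.1);e=t-current_position()
        if np.linalg.norm(e)<.0004: break
        cmd=cmd+e
    print("err",e*1000); return cmd
E
python3 - <<'E'
from h import *
cmd=goto_acc([O[0],O[1],.120],FY)
cmd[2]=.080
c=servo_line(cmd,rate=.04,contact_N=10);p=current_position();print(c,p,current_force(),current_torque())
sleep(.1);p=current_position();print(p,(p-O)@ux,(p-O)@uy,current_force(),current_finger_gap(),current_clock())
d=capture("wrist");cv2.imwrite("pics/w8.png",d["image"])
d=capture("side");cv2.imwrite("pics/s8.png",cv2.resize(d["image"][230:380,110:260],None,fx=4,fy=4,interpolation=cv2.INTER_CUBIC))
E
```

```text
err [-0.21113626  0.14156948 -0.27614566]
True [0.59949058 0.07519693 0.10322622] [0.54115228 0.40675416 3.7080197 ] [-0.01593971  0.13645441  0.02949952]
[0.59948126 0.07520848 0.10323329] 0.00024666476488620094 0.0001732969043097255 [0.29358996 0.20956408 4.28053296] 0.013389878304449572 15.25
```

View pics/s8.png

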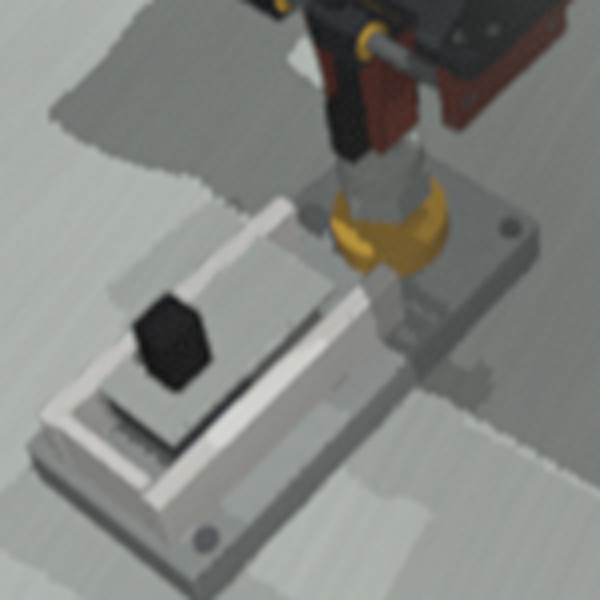

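Run:
```python
from h import *
servo_line([O[0],O[1],.15],rate=.2)
c=np.array([.5078,-.1495])
move_ptp([*c,.15],quat(-8.1));sleep(.1)
cmd=goto_acc([*c,.075],-8.1,n=2,rate=.15)
cmd[2]-=.030
r=servo_line(cmd,rate=.04,contact_N=5);sleep(.1);print(r,current_position(),current_force())
move_gripper(.05);sleep(.2);print(current_position(),current_finger_gap())
p=current_position();servo_line([p[0],p[1],.15],rate=.2)
c2=[.5127,-.2615]
d,W=look(c2,17,"w9"); print(bar(W,c2),bar(W,c),current_position(),current_clock())
```

```text
err [ 0.94720826 -0.09221003  0.66715794]
True [ 0.50708731 -0.14921475  0.04791108] [ 1.1015034  -0.43788536  0.64443124]
[ 0.50652906 -0.14894986  0.04804668] 0.05006448875579371
(np.int64(638), array([ 512.6, -261.9]), array([13.6, 43.2]), 106.8) (np.int64(850), array([ 506.7, -150.1]), array([43.9, 13.9]), 81.8) [ 0.5122835  -0.26019147  0.23400892] 21.1417
```

View pics/w9.png

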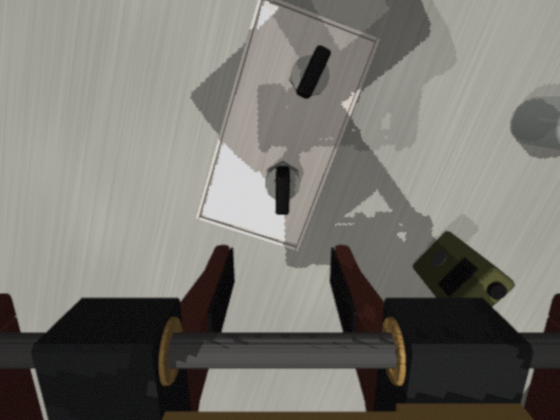

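Run:
```python
from h import *
c=np.array([.5126,-.2618])
cmd=goto_acc([*c,.11],16.8,n=2,rate=.2);cmd[2]-=.061
servo_line(cmd,rate=.12,contact_N=8);sleep(.1);print(current_position(),current_force())
move_gripper(0);print(current_finger_gap(),current_position(),current_force(),current_clock())
p=current_position();servo_line([p[0],p[1],.16],rate=.2)
move_ptp([O[0],O[1],.15],quat(FY))
cmd=goto_acc([O[0],O[1],.120],FY)
cmd[2]=.080
r=servo_line(cmd,rate=.04,contact_N=12);sleep(.1);p=current_position();print(r,p,(p-O)@ux,(p-O)@uy,current_force(),current_finger_gap(),current_clock())
d=capture("side");cv2.imwrite("pics/s10.png",cv2.resize(d["image"][230:380,110:260],None,fx=4,fy=4,interpolation=cv2.INTER_CUBIC))
```

```text
err [ 0.97300133 -0.57221641  1.08999924]
[ 0.51309758 -0.26212103  0.04941722] [-0.30416909 -0.00405045 -0.28756108]
0.01404420893519161 [ 0.51248712 -0.26168191  0.04864816] [ 0.89441303 -0.60497602  0.57018798] 23.7667
err [0.1711862  0.07914841 0.31091021]
True [0.59879553 0.0750378  0.08906013] -0.0003774123264038214 -0.00015820406599030594 [0.85438369 0.61642842 2.40887979] 0.01379472002783125 27.8667
```

View pics/s10.png

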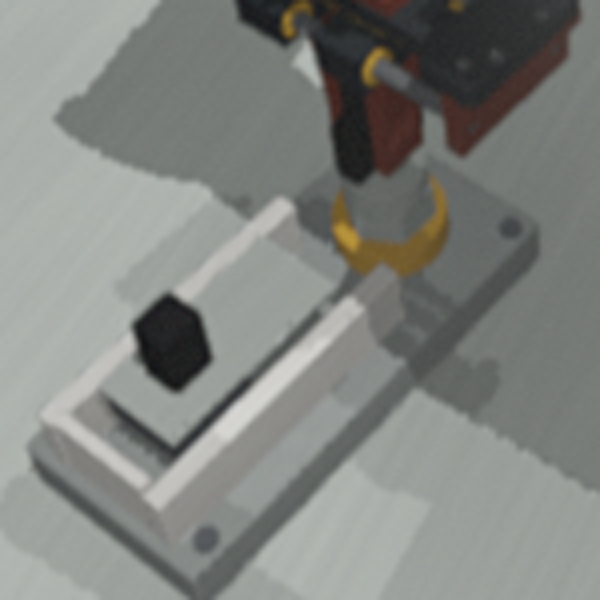

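Run:
```python
from h import *
p=current_position()
r=servo_line(p-[0,0,.004],rate=.02,contact_N=10);sleep(.3);p=current_position();print(r,p,current_force(),current_torque(),current_finger_gap())
print("z axis",Rn.from_quat(current_orientation()).as_matrix()[:,2])
for cn in ("top","side"):
    d=capture(cn);W=cloud(d);cv2.imwrite(f"pics/{cn}11.png",d["image"])
    m=(W[...,2]>.085)&(W[...,2]<.11)&(np.hypot(W[...,0]-.628,W[...,1]-.192)<.025);print(cn,"grip",m.sum(),rect(W[m]) if m.sum()>4 else 0,"sock",bar(W,[.506,-.148]))
print(current_clock(),current_qvel().round(4))
```

```text
True [0.59882972 0.07510974 0.08882694] [-0.68779848  0.27007623  6.30941625] [-0.02831781  0.19888675  0.008333  ] 0.013479896721977828
z axis [-1.52612235e-03  6.73764924e-05 -9.99998833e-01]
top grip 0 0 sock (np.int64(225), array([ 504.9, -149.6]), array([43.3, 13.9]), 82.8)
side grip 257 (array([625.1, 193.5]), array([23.1, 21.6]), 74.7) sock (np.int64(112), array([ 504.7, -147.1]), array([45.1, 14.4]), 82.7)
28.525 [-0.0001  0.     -0.0014 -0.0016  0.0012  0.0007]
```

View pics/top11.png

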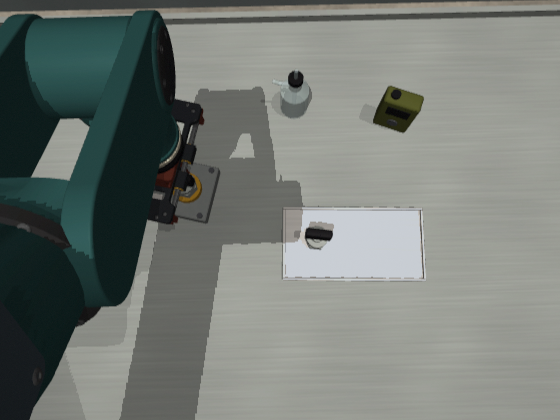

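View pics/side11.png

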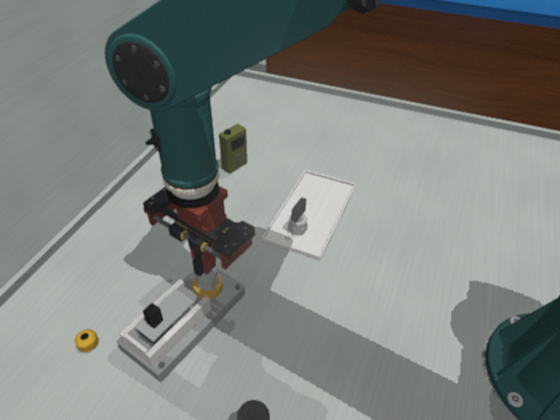

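Run:
```python
from h import *
d=capture("wrist");cv2.imwrite("pics/w12.png",d["image"]);W=cloud(d)
Q=(W-O)@np.c_[ux,uy,[0,0,1]]
m=(abs(Q[...,0])<.03)&(Q[...,1]>.09)&(Q[...,1]<.18)&(Q[...,2]>.085)&(Q[...,2]<.11);g=Q[m]
t=g[g[:,2]>.099]
print("grip top",len(t),np.percentile(t,[1,50,99],axis=0).round(4))
m=(abs(Q[...,0])<.018)&(Q[...,1]>.05)&(Q[...,1]<.18)&(Q[...,2]>.063)&(Q[...,2]<.0705);g=Q[m];print("plate y",np.percentile(g[:,1],[.5,2,50,98,99.5]).round(4),len(g))
h,e=np.histogram(g[:,1],np.arange(.05,.18,.004));print(h)
```

```text
grip top 1411 [[-0.0099  0.1084  0.0993]
 [-0.0002  0.113   0.1023]
 [ 0.0095  0.1177  0.1042]]
plate y [0.0527 0.0539 0.0867 0.1236 0.126 ] 9273
[198 491 530 540 531 524 603 560 556 570 643 596 627 655 597 298 244 224
 238  48   0   0   0   0   0   0   0   0   0   0   0   0]
```

View pics/w12.png

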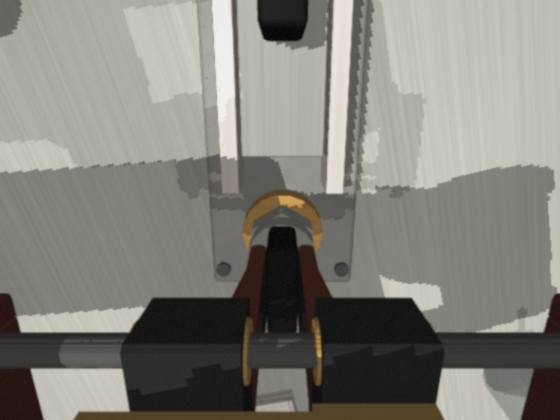

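Run:
```python
from h import *
print(current_position(),current_force(),current_finger_gap());close_job()
```

```text
[0.59882371 0.07511457 0.08882617] [-0.80784401 -0.04092237  5.15686772] 0.013708616001923177
the job is handed in; nothing more can be done
```

The job is handed in: the lock is back at its end stop, and the arm is still gripping the fitting socket, fully seated and upright on the nut. The robot clock read about 28.5 s at the last check.

- **Lock:** I slid it 62 mm and it stopped hard. A second push moved it only 0.3 mm. The last wrist view put its front edge about 53 mm from the nut axis, which matches the end stop. Camera estimates of its travel were 61.2 mm (side) and 60.6 mm (wrist) against the arm's 62.2 mm, which I put down to measuring error.
- **First socket (in the tray's +y half):** it stopped with its rim on top of the nut, about 14 mm above the seat, so it is the 17 mm one. I put it back, and it stands upright in the tray within about 1 mm of where it was.
- **Second socket:** it went all the way down. The tool stopped at 88.8 mm, where 89–90 mm was expected for full seating. It is held with about 5 N of downward push, and the tool axis is within 0.1° of vertical.

In the last top and side pictures, the bottle, the green canister and the knurled knob look undisturbed, each seen in one or the other. The arm hides part of the top view, so I did not measure them.

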